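Shut the gas stopcock beside its panel

ROBOT

A 6-joint arm with a two-finger parallel gripper is mounted at the origin on a cart in front of the work surface, level with it; the furniture and walls round the work are solid. World frame = base frame: x ahead of the robot, y to its left, z up, the work surface at z = 0. Lengths are in mm, angles in rad, forces in N, time in s.
With the tool pointing down it reaches from about 400 to 925 mm from the base axis. Payload 12.5 kg.
Tool frame: the origin (TCP) lies on the mounting face of the last link; the fingertips stand 190 mm ahead of it and the grasp point (between the pads) lies 171 mm ahead of it; x points along the fingers, y is the direction in which the jaws open and shut, and the axes are right-handed (so a half turn about x gives the same grasp; the last joint's range is limited). The gripper opens to 95 mm and grips with 3 to 60 N. Pads are 20 mm wide; open, the fingers measure 119 mm over their backs; the gripper's body (75 mm by 180 mm) begins 59 mm behind the grasp point.
Start: joints at [1.18, 0.491, 1.559, -0, 1.092, -0.106], TCP at [175.579, 599.831, 404.761] pointing down, gripper open.
Joint ranges: [-3.1, 3.1], [-0.84, 2.19], [0.05, 2.79], [-1.13, 4.28], [0.06, 2.93], [-2.69, 2.69]. Speed limits (rad/s): [2.22, 2.22, 2.79, 3.14, 3.14, 3.14].

INTERFACE

Orientations are given as [roll, pitch, yaw] about the fixed x, y, z axes, in that order (R = Rz(yaw) Ry(pitch) Rx(roll)).
In Python, from cell import env, eyes gives the robot as it stands. The module is installed in compiled form; this text tells all that it offers.
- The arm moves only by the tool jog_arm, never from a script. Its argument "deltas" is one flat list of numbers, 7 for each row, row after row: the shift along the tool's x, y, z in mm, then the turn, a rotation vector about the tool's x, y, z in rad, then the opening, from 0 (shut) to 1 (fully open). A call has 1 to 10 rows; each row shifts and turns the pose as measured when the row begins, along the tool's axes as they then stand; what a row does not reach is not made up. A row lasts 1/8 s, in which the tool goes at most 62.5 mm and 10.7 degrees, less where a joint would pass 70% of its speed; a pose out of reach is approached as far as the arm can. A call is refused whole if a number of a shift passes 62.5 or a number of a turn 0.188, either way. A call with a gripper value outside its range is refused whole. The fingers move at their own pace and stop on an object; the grip force is fixed at half the most. Time passes only in rows, so rows that do not move let the fingers close. It gives the time, the measured TCP pose, the force and the opening at its end, in the units of the state.
- env.state(): the state, without advancing time (a new reading comes with each control period).
- eyes.read_camera(name): name is "scene" or "top"; returns a dict with "image" (480x640x3 uint8, red, green, blue), "fovy" (degrees; the focal length in pixels is half the picture's height over the tangent of half this angle, whatever the lens; pixels are square), "cx", "cy" (the principal point, pixels), "world_from_camera" (4x4, takes a point from camera to world coordinates). Camera axes: x right, y up, looking along -z (the intrinsics and any distortion apply to the point x, -y, -z); pixel columns grow to the right and rows downward; lengths in mm; the calibration is good to about 2 mm. A picture is of the moment at which its call begins. There is no depth.
- env.job_done(): hands the job in, once; it reports no verdict.
The state is a dict: "t": time; "joints": joint angles; "qvel": joint speeds; "tau": joint torques, N m; "eef_pos": TCP position; "tcp_rot": TCP orientation; "ft_force": force on the tool from outside, world axes, zero at the start; "moment": the same for the moment, N m; "opening": opening from 0.0 (shut) to 1.0 (fully open).
Only numpy, scipy, OpenCV 4.12 (cv2) and the standard library are available. Lean on these libraries where they do the work, as an engineer would, in place of code of your own. Each camera call takes 0.05 s, during which the arm holds its last target.

TASK

Two small bulkhead stopcocks stand on the bench. Shut the one that carries the round dial gauge: turn its winged key clockwise, seen from above, until the wings stand square across the pipe and parallel to the panel just behind them, then let go. Do not press on that panel, and leave the other stopcock's key as it is.

Things in the scene. Friction and masses are not known exactly. Their poses are not given: they have to be found in the camera images.
- gauge_unit: Stopcock to shut, fixed: base plate 150 x 100 mm, brass pipe along x, round white dial gauge (42 mm wide, top 67 mm high) at x = -62 mm. Origin on the bench under the key's vertical axis; z up; +x from hose barb and gauge toward the panel, within 20 degrees of straight ahead of the robot. On the axis stands the black butterfly key: upright blade 9 mm thick, 64 mm across both wings.
- gauge_key (a joint): Key angle, rad, about the unit's z: 0 = shut, wings along the unit's y (across the pipe); +1.57 = open, wings along the pipe. Shutting is clockwise from above. Starts at 0.75 to 1.25; stop 0.03 past shut; friction 0.06 N m, no spring. Wings span 74 to 112 mm above the bench (107 mm at the axis). Pinch the 9 mm thickness at the axis, upper 20 to 25 mm, to keep above the panel.
- gauge_panel: White upright panel of the same unit, behind the key: 6 mm thick, 100 mm wide, top edge 80 mm above the bench, front face 38 mm from the key's axis, so the turning wing tips pass it by about 6 mm. Frame same as the unit's (origin on the bench under the key's axis).
- plain_key_tip (a point): Outer end of one wing (32 mm from its axis, 93 mm above the bench) on the key of the other stopcock, built alike but without a gauge; that key is to be left as it is. The two axes stand at least 0.17 m apart; which is left and which right varies.

How it is judged (in metres and radians):
At the end, for the whole second after the job is handed in: The key of the stopcock with the gauge is shut: its wings are square across the pipe to within 0.18 rad (10 degrees), at rest (value of joint gauge_key below 0.18 rad and velocity of joint gauge_key between -0.05 and 0.05 rad/s); the robot touches nothing.
It fails at once if the robot presses on the panel behind the key with more than 15 N (contact force between gauge_panel and the fingers above 15 N or contact force between gauge_panel and the arm above 15 N).
It fails at once if the other stopcock's key is turned (its wing tip moves more than 5 mm) (distance of plain_key_tip from where it was at the start of the episode above 0.005 m).
It also fails if it takes over 29 s, if anything falls off the work surface, if the arm or the gripper's body presses on something with over 40 N, if the wrist force passes 120 N, or if a joint passes its speed limit or range.

## Working session

There is one attempt and no reset: what is moved stays moved. The work goes in short steps, Python scripts to look and compute and a tool call to move; the robot and the scene stay as the last step left them, time stands still between calls to the robot, and variables do not carry over. Pictures are saved under pics/ and viewed, and the job is handed in when it is done.

Besides the shell and the picture viewer there is one more tool, called after "Request:" in YAML: its name, and indented under it one key for each argument. jog_arm: Moves the arm, as the interface text tells. Its arguments: {"type":"object","properties":{"deltas":{"type":"array","items":{"type":"number"}}},"required":["deltas"]}

```bash
mkdir -p pics
python3 - <<'E'
from cell import env, eyes
import cv2,pickle
print(env.state())
d={}
for n in("scene","top"):
    r=eyes.read_camera(n);d[n]=r
    cv2.imwrite(f"pics/{n}0.png",r["image"][:,:,::-1]);print(n,{k:v for k,v in r.items() if k!="image"})
pickle.dump(d,open("d0.pkl","wb"))
E
```

```text
{'t': 0.0, 'joints': array([ 1.18040889e+00,  4.91591252e-01,  1.55948799e+00, -9.83031530e-06,
        1.09167662e+00, -1.05581657e-01]), 'qvel': array([ 5.98334114e-05, -4.85226621e-04, -7.63785114e-04, -3.29902244e-04,
       -1.03290114e-03,  9.44796671e-04]), 'tau': array([-2.64841423e-03, -6.12636995e+01, -2.58177119e+01,  6.91050896e-02,
        4.82493080e-02, -1.24363296e-04]), 'eef_pos': array([175.56081287, 599.79809285, 404.1286555 ]), 'tcp_rot': array([-1.66888318,  1.56963309, -1.95368442]), 'ft_force': array([-0.42646318,  0.29261256,  0.05232591]), 'moment': array([0.00339935, 0.01848655, 0.00454704]), 'opening': 1.0003650379563027}
scene {'fovy': 56.17838018847893, 'cx': 315.93160347941534, 'cy': 238.39449685246421, 'world_from_camera': array([[ 7.00728263e-01,  4.68101100e-01, -5.38387649e-01,
         7.29900892e+01],
       [-7.13342617e-01,  4.71406725e-01, -5.18573052e-01,
        -4.32944656e+02],
       [ 1.10549426e-02,  7.47433649e-01,  6.64244480e-01,
         6.36045122e+02],
       [ 0.00000000e+00,  0.00000000e+00,  0.00000000e+00,
         1.00000000e+00]])}
top {'fovy': 54.86774073771406, 'cx': 322.0757846323997, 'cy': 244.16438521725863, 'world_from_camera': array([[-1.87393464e-02,  9.91650279e-01, -1.27587461e-01,
         4.28205077e+02],
       [-9.99527859e-01, -2.16884039e-02, -2.17639962e-02,
        -3.13767213e+00],
       [-2.43494413e-02,  1.27119379e-01,  9.91588508e-01,
         9.23531987e+02],
       [ 0.00000000e+00,  0.00000000e+00,  0.00000000e+00,
         1.00000000e+00]])}
```

View pics/scene0.png

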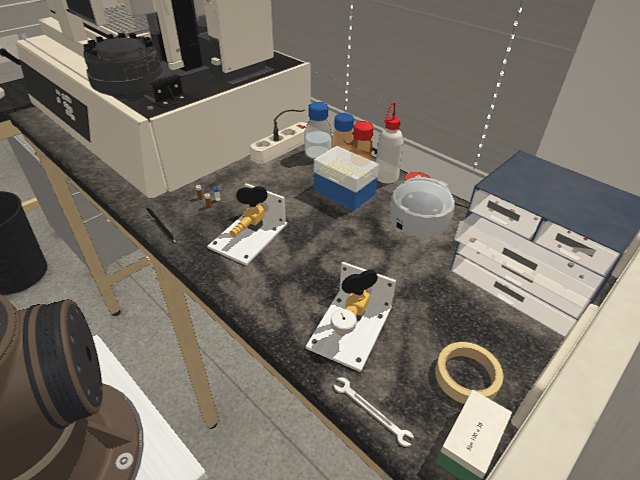

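View pics/top0.png

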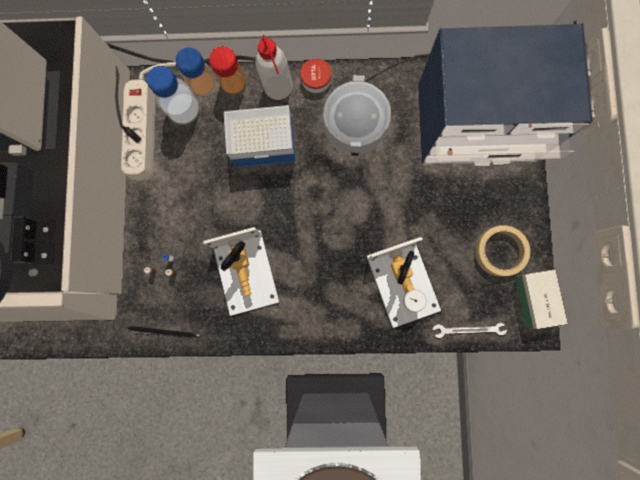

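The dial gauge (top 415,300; scene 343,320) is on the right-hand unit, whose key is at top (405,265). I'll zoom in on it.

Run:
```python
import pickle,cv2
d=pickle.load(open("d0.pkl","rb"))
a=d["top"]["image"][225:335,355:455,::-1];cv2.imwrite("pics/topz.png",cv2.resize(a,None,fx=5.4,fy=5.4,interpolation=cv2.INTER_CUBIC))
a=d["scene"]["image"][255:375,300:410,::-1];cv2.imwrite("pics/scenez.png",cv2.resize(a,None,fx=5,fy=5,interpolation=cv2.INTER_CUBIC))
```

```text
(no output)
```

View pics/topz.png

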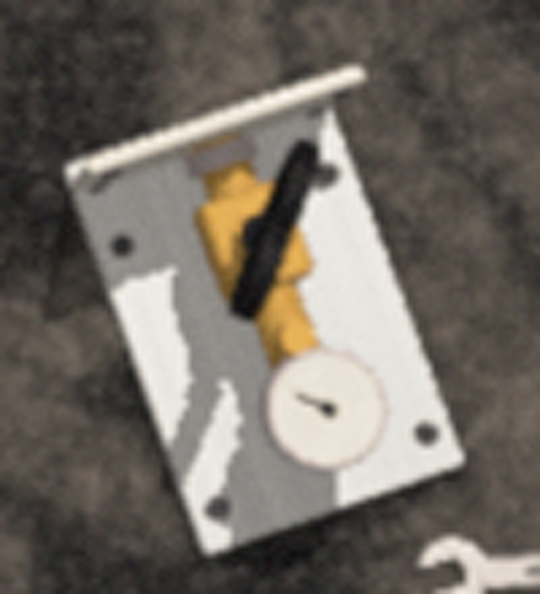

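View pics/scenez.png

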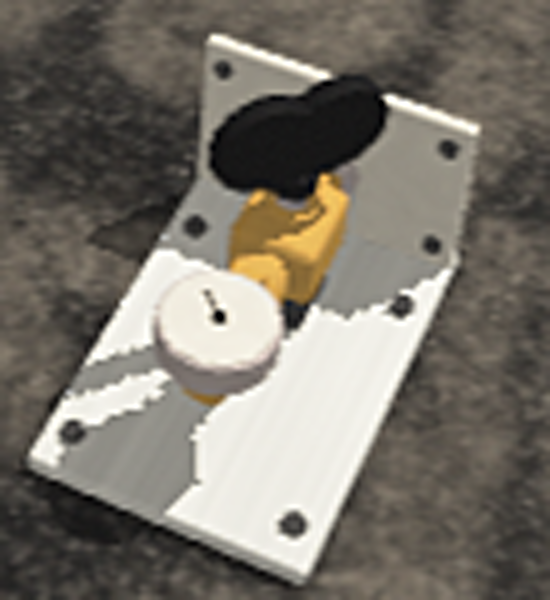

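```bash
cat > h.py <<'E'
import numpy as np,pickle
def proj(r,P):
    M=np.linalg.inv(r["world_from_camera"]);p=np.asarray(P)@M[:3,:3].T+M[:3,3]
    f=240/np.tan(np.radians(r["fovy"]/2))
    return np.stack([r["cx"]+f*p[:,0]/-p[:,2], r["cy"]-f*p[:,1]/-p[:,2]],1)
def unproj(r,uv,z):
    f=240/np.tan(np.radians(r["fovy"]/2));W=r["world_from_camera"]
    v=W[:3,:3]@np.array([(uv[0]-r["cx"])/f,-(uv[1]-r["cy"])/f,-1]);o=W[:3,3]
    return o+v*(z-o[2])/v[2]
E
python3 - <<'E'
from h import *
from scipy.optimize import least_squares
d=pickle.load(open("d0.pkl","rb"))
T=lambda u,v:(355+u/5.4-.4,225+v/5.4-.4)
S=lambda u,v:(300+u/5-.4,255+v/5-.4)
U={"dial":[-62,0,67],"pl":[41,50,80],"pr":[41,-50,80]}
top={"dial":T(328,408),"pl":T(70,172),"pr":T(362,74)}
sc={"dial":S(218,317),"pl":S(211,40),"pr":S(479,130)}
for n,o in(("top",top),("scene",sc)):
    for k in o: print(n,k,unproj(d[n],o[k],U[k][2]).round(1))
for a,b in((T(308,147),T(240,315)),):
  A=unproj(d["top"],a,97);B=unproj(d["top"],b,97);print("key",A,B,(A+B)/2,np.linalg.norm(A-B),np.degrees(np.arctan2(*(A-B)[1::-1])))
def W(p,P):
    c,s=np.cos(p[2]),np.sin(p[2]);P=np.array(P,float)
    return np.stack([p[0]+c*P[:,0]-s*P[:,1],p[1]+s*P[:,0]+c*P[:,1],P[:,2]],1)
def f(p,show=0):
    r=[]
    for n,o in(("top",top),("scene",sc)):
        q=proj(d[n],W(p,[U[k] for k in o]))-np.array(list(o.values()))
        if show: print(n,q.round(1).tolist())
        r.append(q.ravel())
    return np.concatenate(r)
s=least_squares(f,[530,-130,.3]);print(s.x,np.degrees(s.x[2]));f(s.x,1)
E
```

```text
top dial [ 431.3 -153.2   67. ]
top pl [512.3 -67.4  80. ]
top pr [ 543.6 -167.4   80. ]
scene dial [ 429.1 -152.8   67. ]
scene pl [510.3 -75.7  80. ]
scene pr [ 542.4 -168.6   80. ]
key [ 517.22550684 -145.1128696    97.        ] [ 462.13840692 -120.44034476   97.        ] [ 489.68195688 -132.77660718   97.        ] 60.359937532930644 -24.126752339227423
[ 4.88848944e+02 -1.32724185e+02  3.23202983e-01] 18.51816687137326
top [[-0.4, 0.7], [2.7, 0.2], [-0.1, -0.0]]
scene [[0.3, -0.5], [-0.8, -1.4], [-0.2, -0.8]]
```

```bash
cat >> h.py <<'E'
from scipy.spatial.transform import Rotation as Ro
def Rt(st): return Ro.from_euler("xyz",st["tcp_rot"])
def wrap(a): return (a+np.pi/2)%np.pi-np.pi/2
def rep(st,goal,yawy):
    R=Rt(st);M=R.as_matrix();dlt=np.array(goal)-st["eef_pos"]
    print("t",st["t"],"pos",st["eef_pos"].round(1),"q",st["joints"].round(2),"open",round(st["opening"],3),"F",st["ft_force"].round(1),st["moment"].round(2))
    ty=np.arctan2(M[1,1],M[0,1]);print("tool axes (cols)\n",M.round(3),"y yaw deg",np.degrees(ty).round(1))
    # target orientation: x down, y at yawy (closest of two)
    a=ty+wrap(yawy-ty);y=np.array([np.cos(a),np.sin(a),0]);x=np.array([0,0,-1.]);G=np.stack([x,y,np.cross(x,y)],1)
    print("goal y yaw",np.degrees(a).round(1),"rotvec tool",(R.inv()*Ro.from_matrix(G)).as_rotvec().round(3))
    print("shift world",dlt.round(1),"tool",(M.T@dlt).round(1))
E
python3 - <<'E'
from h import *
from cell import env
d=pickle.load(open("d0.pkl","rb"))
for z in(0,150,250): print(z,unproj(d["top"],(115,310),z).round(),unproj(d["top"],(62,292),z).round())
print(unproj(d["scene"],(165,193),0).round(),unproj(d["scene"],(140,120),150).round(),unproj(d["scene"],(140,120),200).round())
rep(env.state(),[489,-132.7,330],np.radians(-24.1+90))
E
```

```text
0 [423. 434.   0.] [461. 543.   0.]
150 [424. 363. 150.] [456. 454. 150.]
250 [425. 316. 250.] [452. 395. 250.]
[449. 432.   0.] [472. 517. 150.] [431. 419. 200.]
t 0.1 pos [175.6 599.8 404.2] q [ 1.18  0.49  1.56 -0.    1.09 -0.11] open 1.003 F [ 0.5  0.  -0.7] [ 0.01 -0.02 -0.05]
tool axes (cols)
 [[-0.     0.281  0.96 ]
 [-0.001  0.96  -0.281]
 [-1.    -0.001 -0.   ]] y yaw deg 73.7
goal y yaw 65.9 rotvec tool [ 0.136 -0.     0.001]
shift world [ 313.4 -732.5  -74.2] tool [  74.8 -614.9  506.6]
```

Request:
jog_arm:
  deltas: [0, -30, 39, 0, 0, 0, 0.5, 0, -30, 39, 0, 0, 0, 0.5, 0, -30, 39, 0, 0, 0, 0.5, 0, -30, 39, 0, 0, 0, 0.5, 0, -30, 39, 0, 0, 0, 0.5, 0, -46, 31, 0, 0, 0, 0.5, 0, -46, 31, 0, 0, 0, 0.5, 0, -46, 31, 0, 0, 0, 0.5, 0, -46, 31, 0, 0, 0, 0.5, 0, -46, 31, 0, 0, 0, 0.5]

```text
t: 1.35
eef_pos: [410.4, 125.6, 402.5]
tcp_rot: [-1.819, 1.567, -2.098]
ft_force: [0.9, 0.8, -0.5]
opening: 0.501
```

Run:
```python
from h import *
from cell import env
rep(env.state(),[489,-132.7,330],np.radians(-24.1+90))
```

```text
t 1.35 pos [410.4 125.6 402.5] q [ 0.14  0.22  2.01 -0.    0.91 -1.15] open 0.501 F [ 0.9  0.8 -0.5] [ 0.07 -0.03  0.01]
tool axes (cols)
 [[-0.002  0.275  0.962]
 [-0.003  0.961 -0.275]
 [-1.    -0.004 -0.001]] y yaw deg 74.1
goal y yaw 65.9 rotvec tool [ 0.142 -0.001  0.004]
shift world [  78.6 -258.3  -72.5] tool [  73.2 -226.5  146.7]
```

Request:
jog_arm:
  deltas: [0, -45, 29, 0, 0, 0, 0.5, 0, -45, 29, 0, 0, 0, 0.5, 0, -45, 29, 0, 0, 0, 0.5, 0, -45, 29, 0, 0, 0, 0.5, 20, -42, 28, 0, 0, 0, 0.5, 20, 0, 0, 0, 0, 0, 0.5, 20, 0, 0, 0.14, 0, 0, 0.5, 0, 0, 0, 0, 0, 0, 0.5]

```text
t: 2.35
eef_pos: [489.2, -141.1, 340.6]
tcp_rot: [-1.782, 1.567, -2.209]
ft_force: [0.6, 0.6, 0.8]
opening: 0.5
```

Run:
```python
from h import *
from cell import env,eyes
import cv2
d={}
for n in("scene","top"):
    r=eyes.read_camera(n);d[n]=r
x=d["top"]["image"][205:345,325:485,::-1];cv2.imwrite("pics/t1.png",cv2.resize(x,None,fx=4,fy=4,interpolation=2))
x=d["scene"]["image"][195:335,280:440,::-1];cv2.imwrite("pics/s1.png",cv2.resize(x,None,fx=4,fy=4,interpolation=2))
rep(env.state(),[489,-132.7,330],np.radians(-24.1+90))
```

```text
t 2.45 pos [ 489.4 -140.9  342.1] q [-0.41  0.41  1.91 -0.    0.82 -1.55] open 0.498 F [ 0.8  0.2 -0.3] [-0.03 -0.    0.02]
tool axes (cols)
 [[ 0.     0.411  0.911]
 [-0.004  0.911 -0.411]
 [-1.    -0.003  0.002]] y yaw deg 65.7
goal y yaw 65.9 rotvec tool [-0.003  0.002  0.003]
shift world [ -0.4   8.2 -12.1] tool [12.1  7.3 -3.8]
```

View pics/s1.png

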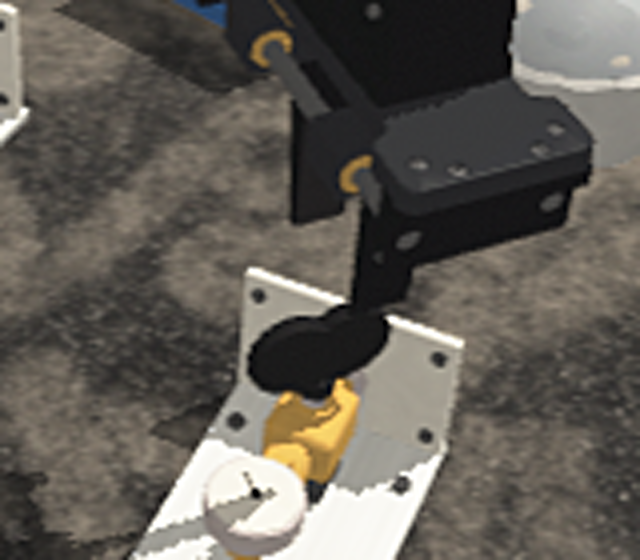

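View pics/t1.png

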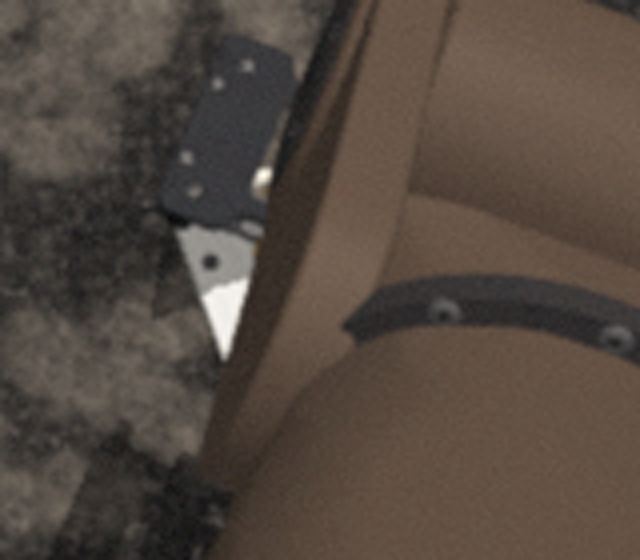

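Scene view shows the two fingertips above the key (key about 320,345 in the crop), straddling it. The arm hides the key in the top view. I'll correct 8 mm sideways and descend.

Request:
jog_arm:
  deltas: [12, 7, -4, 0, 0, 0, 0.5, 0, 0, 0, 0, 0, 0, 0.5, 20, 0, 0, 0, 0, 0, 0.5, 15, 0, 0, 0, 0, 0, 0.5, 10, 0, 0, 0, 0, 0, 0.5, 0, 0, 0, 0, 0, 0, 0.5]

```text
t: 3.2
eef_pos: [489.2, -131.5, 285.1]
tcp_rot: [-0.496, 1.564, -0.913]
ft_force: [-0.3, 0.7, 0.9]
opening: 0.5
```

Run:
```python
from h import *
from cell import env,eyes
import cv2
r=eyes.read_camera("scene")
x=r["image"][195:335,280:440,::-1];cv2.imwrite("pics/s2.png",cv2.resize(x,None,fx=4,fy=4,interpolation=2))
rep(env.state(),[489,-132.7,277],np.radians(-24.1+90))
```

```text
t 3.25 pos [ 489.3 -131.6  285.5] q [-0.39  0.49  1.97 -0.01  0.67 -1.54] open 0.497 F [ 0.7  1.3 -0.6] [-0.05 -0.04 -0.02]
tool axes (cols)
 [[ 0.005  0.405  0.914]
 [-0.006  0.914 -0.405]
 [-1.    -0.003  0.007]] y yaw deg 66.1
goal y yaw 65.9 rotvec tool [0.004 0.007 0.003]
shift world [-0.3 -1.1 -8.5] tool [ 8.5 -1.1  0.1]
```

View pics/s2.png

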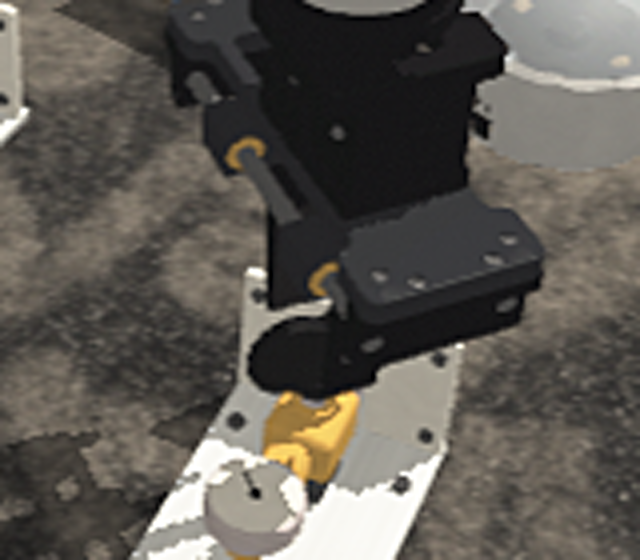

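The near finger (crop 350,350) stands in front of the blade, the other is behind it, and nothing touches. I'll go down the last 8 mm and pinch.

Request:
jog_arm:
  deltas: [8, -1, 0, 0, 0.007, 0.003, 0.5, 0, 0, 0, 0, 0, 0, 0.3, 0, 0, 0, 0, 0, 0, 0, 0, 0, 0, 0, 0, 0, 0, 0, 0, 0, 0, 0, 0, 0, 0, 0, 0, 0, 0, 0, 0]

```text
t: 4.0
eef_pos: [489.3, -132.2, 278.1]
tcp_rot: [0.651, 1.569, 0.233]
ft_force: [4.1, 7.4, -1.5]
opening: 0.092
```

Run:
```python
from h import *
from cell import env,eyes
rep(env.state(),[489,-132.7,277],np.radians(18.4))
```

```text
t 4.0 pos [ 489.3 -132.2  278.1] q [-0.39  0.5   1.97  0.    0.66 -1.55] open 0.092 F [ 4.1  7.4 -1.5] [ 1.24 -0.64  0.1 ]
tool axes (cols)
 [[ 0.002  0.406  0.914]
 [ 0.     0.914 -0.406]
 [-1.     0.001  0.002]] y yaw deg 66.1
goal y yaw 18.4 rotvec tool [ 0.832  0.001 -0.002]
shift world [-0.3 -0.5 -1.1] tool [ 1.1 -0.5 -0.1]
```

Gripped: opening 0.092 × 95 mm is the 9 mm blade. Now turn it clockwise, which is positive about tool x.

Request:
jog_arm:
  deltas: [0, 1, 0, 0.12, 0, 0, 0, 0, 0, 0, 0.14, 0, 0, 0, 0, 0, 0, 0.14, 0, 0, 0, 0, 0, 0, 0, 0, 0, 0]

```text
t: 4.5
eef_pos: [489.6, -131.6, 278.1]
tcp_rot: [0.302, 1.569, -0.524]
ft_force: [0.6, 0.2, -1.5]
opening: 0.095
```

Run:
```python
from h import *
from cell import env,eyes
rep(env.state(),[489,-132.7,278],np.radians(18.4))
```

```text
t 4.5 pos [ 489.6 -131.6  278.1] q [-0.39  0.5   1.97 -0.    0.66 -1.14] open 0.095 F [ 0.6  0.2 -1.5] [-0.07 -0.   -0.05]
tool axes (cols)
 [[ 0.001  0.736  0.677]
 [-0.001  0.677 -0.736]
 [-1.     0.001  0.002]] y yaw deg 42.6
goal y yaw 18.4 rotvec tool [ 0.423  0.002 -0.001]
shift world [-0.6 -1.1 -0.1] tool [ 0.1 -1.2  0.4]
```

Forces are near zero. I'll carry on for another 0.42 rad.

Request:
jog_arm:
  deltas: [0, 0, 0, 0.14, 0, 0, 0, 0, 0, 0, 0.14, 0, 0, 0, 0, 0, 0, 0.1, 0, 0, 0, 0, 0, 0, 0.04, 0, 0, 0, 0, 0, 0, 0, 0, 0, 0]

```text
t: 5.12
eef_pos: [489.8, -131.4, 278.1]
tcp_rot: [0.736, 1.569, -0.505]
ft_force: [0.1, -0.5, -0.8]
opening: 0.092
```

Run:
```python
from h import *
from cell import env,eyes
import cv2
rep(env.state(),[489,-132.7,278],np.radians(18.4))
r=eyes.read_camera("scene")
x=r["image"][195:335,280:440,::-1];cv2.imwrite("pics/s3.png",cv2.resize(x,None,fx=4,fy=4,interpolation=2))
```

```text
t 5.125 pos [ 489.8 -131.4  278.1] q [-0.39  0.5   1.97 -0.    0.66 -0.72] open 0.092 F [ 0.1 -0.5 -0.8] [-0.08  0.07 -0.07]
tool axes (cols)
 [[ 0.002  0.946  0.324]
 [-0.001  0.324 -0.946]
 [-1.     0.001  0.002]] y yaw deg 18.9
goal y yaw 18.4 rotvec tool [ 0.009  0.002 -0.001]
shift world [-0.8 -1.3 -0.1] tool [ 0.1 -1.2  0.9]
```

View pics/s3.png

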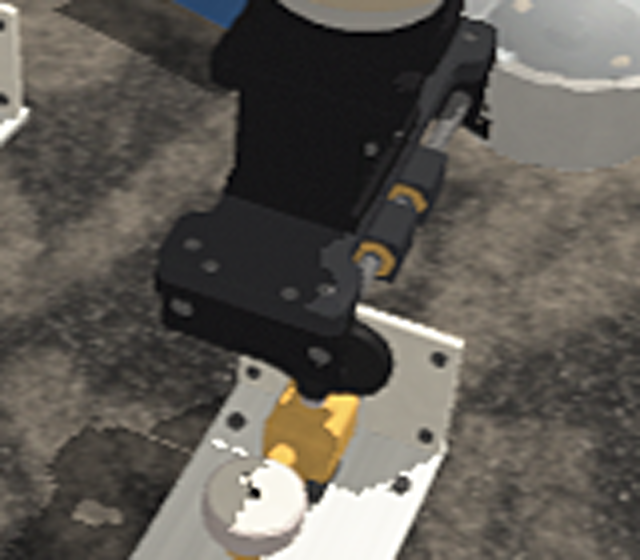

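The key has followed the gripper and its blade looks parallel to the panel. A small extra nudge will show whether the stop can be felt.

Request:
jog_arm:
  deltas: [0, 0, 0, 0.03, 0, 0, 0, 0, 0, 0, 0, 0, 0, 0]

```text
t: 5.42
eef_pos: [489.8, -131.4, 278.1]
tcp_rot: [0.777, 1.569, -0.493]
ft_force: [1.8, -0.3, -0.8]
opening: 0.093
```

Run:
```python
from h import *
from cell import env,eyes
rep(env.state(),[489,-132.7,278],np.radians(18.4))
```

```text
t 5.425 pos [ 489.8 -131.4  278.1] q [-0.39  0.5   1.97 -0.    0.66 -0.69] open 0.093 F [ 1.8 -0.3 -0.8] [-0.09  0.03 -0.03]
tool axes (cols)
 [[ 0.002  0.955  0.296]
 [-0.001  0.296 -0.955]
 [-1.     0.001  0.001]] y yaw deg 17.2
goal y yaw 18.4 rotvec tool [-0.021  0.001 -0.001]
shift world [-0.8 -1.3 -0.1] tool [ 0.1 -1.1  1. ]
```

Request:
jog_arm:
  deltas: [0, 0, 0, 0, 0, 0, 0.35, 0, 0, 0, 0, 0, 0, 0.35, -10, 0, 0, 0, 0, 0, 0.35, -30, 0, 0, 0, 0, 0, 0.35, -50, 0, 0, 0, 0, 0, 0.35, -50, 0, 0, 0, 0, 0, 0.35, 0, 0, 55, 0, 0, 0, 0.35, 0, 0, 55, 0, 0, 0, 0.35, 0, 0, 55, 0, 0, 0, 0.35, 0, 0, 0, 0, 0, 0, 0.35]

```text
t: 6.68
eef_pos: [538.8, -292.3, 429.7]
tcp_rot: [0.682, 1.563, -0.584]
ft_force: [-0.8, 0.2, -0.1]
opening: 0.352
```

Run:
```python
from h import *
from cell import env,eyes
import cv2
d={}
for n in("scene","top"):
    d[n]=eyes.read_camera(n)
pickle.dump(d,open("d4.pkl","wb"))
x=d["top"]["image"][205:345,325:485,::-1];cv2.imwrite("pics/t4.png",cv2.resize(x,None,fx=4,fy=4,interpolation=2))
x=d["scene"]["image"][235:375,280:440,::-1];cv2.imwrite("pics/s4.png",cv2.resize(x,None,fx=4,fy=4,interpolation=2))
x0=pickle.load(open("d0.pkl","rb"))
print("other unit change",np.abs(x0["scene"]["image"][180:215,225:280].astype(int)-d["scene"]["image"][180:215,225:280]).mean(), np.abs(x0["top"]["image"][235:285,205:255].astype(int)-d["top"]["image"][235:285,205:255]).mean())
rep(env.state(),[489,-132.7,278],np.radians(18.4))
```

```text
other unit change 7.717056277056277 4.1172
t 6.775 pos [ 538.4 -289.5  429.9] q [-0.6   0.45  1.56  0.    1.12 -0.91] open 0.349 F [ 0.3 -0.1  0. ] [-0.06  0.04  0.02]
tool axes (cols)
 [[ 0.006  0.953  0.302]
 [-0.003  0.302 -0.953]
 [-1.     0.004  0.005]] y yaw deg 17.6
goal y yaw 18.4 rotvec tool [-0.015  0.005 -0.004]
shift world [ -49.4  156.8 -151.9] tool [ 151.1   -0.4 -165.2]
```

View pics/s4.png

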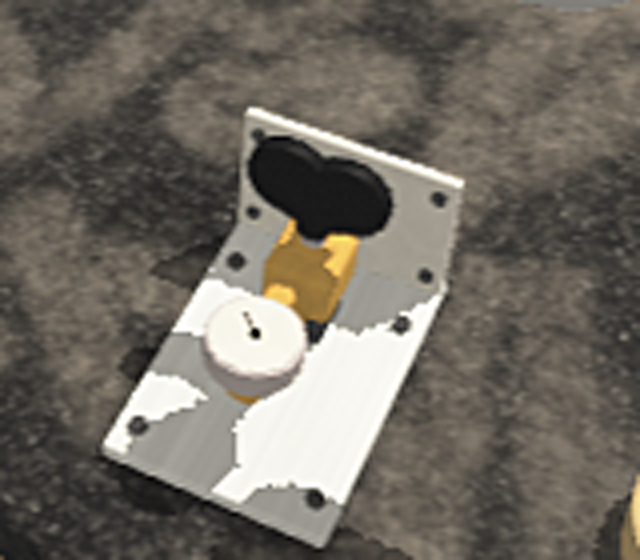

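View pics/t4.png

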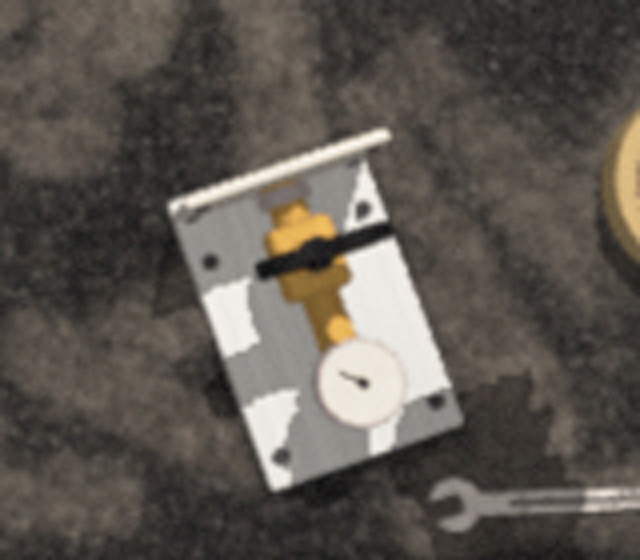

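The top view shows the blade from (258,270) to (392,230), a slope of 16.6°. The panel edge runs from (170,207) to (388,135), a slope of 18.3°, so the key is shut within about 2°. The arm is clear, so I'm handing in.

Run:
```python
from h import *
from cell import env
import cv2
a=pickle.load(open("d0.pkl","rb"));b=pickle.load(open("d4.pkl","rb"))
x=np.hstack([cv2.resize(k["top"]["image"][220:320,200:285,::-1],None,fx=4,fy=4,interpolation=2) for k in(a,b)])
cv2.imwrite("pics/other.png",x)
print(env.state()["qvel"].round(3))
env.job_done()
```

```text
[ 0.024 -0.015  0.023  0.002 -0.005  0.005]
the job is handed in; nothing more can be done
```

View pics/other.png

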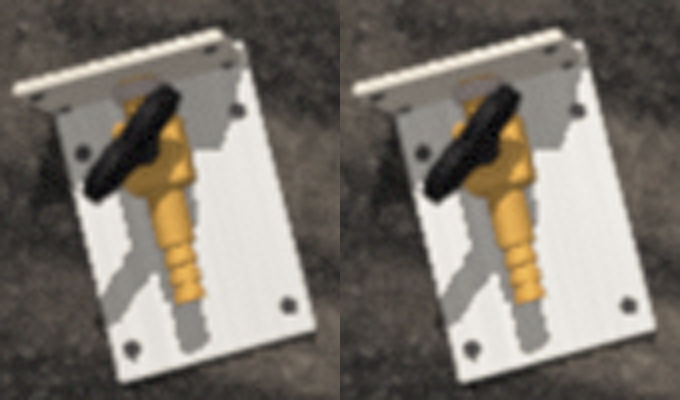

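The gauge stopcock (the right-hand unit) is shut, and I handed the job in at about 6.8 s. I pinched its key at the axis, turned it about 0.85 rad clockwise, let go, and moved the arm up and away.

**Last checks:**
- **Key angle:** in the top view the wings are within about 2° of parallel to the panel, against a limit of 10°.
- **Other stopcock:** its key looks the same in the top pictures before and after.
- **Forces:** readings between moves were 8.5 N at most, when the grip closed. At the end they were near zero and the arm was clear of everything.
- **Panel:** the fingertips stayed about 8 mm above its top edge.

**Did not agree or not reached:**
- One panel corner in the first top picture missed the fitted pose by about 3 pixels. The other points and the key's position agreed with the fit.
- I nudged the key a little further to feel for the end stop, but felt none.

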